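Slide the shelf board into its notch and turn the button over it

TASK

Without gripping or lifting anything, push the shelf board gently along the rails of the wooden jig with a fingertip, cleat end first, until its cleat drops into the locating notch and the board lies flat on the rails. Then push the wooden turn-button on the fence round so that it lies square across the top of the board. Leave the small things lying round the jig where they are.

Things in the scene. Friction and masses are not known exactly. Their poses are not given: they have to be found in the camera images.
- jig: Fixed wooden jig: base 420 x 206 x 12 mm with two rails and two side fences, 400 mm long, along its x. Origin: centre of its underside, on the table. x: the way the board slides (roughly to the robot's right), y: across (roughly away from the robot), z up. Rails from 52 to 77 mm either side of the centre line, top at z 40 mm; the space between them is open down to z 12 mm.
- notch (a point): Middle of the locating notch, on the centre line at rail-top level (jig x 120, y 0, z 40 mm); axes as the jig's. It is cut across both rails, 22 mm long along x, 12 mm deep. There is no end stop: the rails run on 69 mm beyond it. The fences outside the rails are 16 mm wide, centred at jig y +/-85 mm, top at z 58 mm.
- board: Loose shelf board, 120 (x) x 150 (y) x 16 mm (z), 0.2 to 0.45 kg, 2 mm play to each fence; sliding it takes 1 to 4 N. Origin: centre of the slab's underside; x towards the leading end. A cleat 16 mm long, 146 wide, 10 deep under it reaches from 40 to 56 mm ahead of the origin. Riding on the rails it stands nose up by 0.1 rad, rear edge on the rails; seated it lies flat, top at jig z 56 mm.
- rear_edge (a point): Middle of the board's rear (trailing) end face, at half its thickness: the place to push, along the jig's x. The finger goes down behind it between the rails.
- cleat (a point): Point on the board's centre line at the level of the slab's underside, over the middle of the cleat (48 mm ahead of the board's origin). It coincides with point notch when the board is seated, to within the 3 mm of play each way.
- turn_button (a joint): Angle of the turn-button, a wooden bar on the fence on the jig's -y side (nearer the robot). 0: in line with the fence, pointing along jig +x; positive: tip swings in over the board (to jig +y); 1.57: square across. Starts between -0.35 and 0 (leaning outwards), range -0.5 to 1.75, stays where left; needs about 1.2 N at 50 mm from the pivot. A board that is not seated blocks it.
- button_pivot (a point): Pivot of the turn-button, at the top face of the bar (jig x 90, y -85, z 71 mm). The bar is 84 mm long, 16 mm wide, 12 mm thick with round ends; it lies between jig z 59 and 71 mm and passes 3 mm above the seated board.
- button_tip (a point): Tip of the turn-button: 76 mm from the pivot, at half the bar's thickness (jig z 65 mm).
- tape: Bystander: yellow tape measure, 36 x 80 x 64 mm, beside the jig. Origin: centre of its underside.
- sander: Bystander: wooden sanding block with red abrasive, 69 x 124 x 30 mm. Origin: centre of its underside.
- pencil: Bystander: yellow pencil, 168 mm long, 8 mm thick. Origin: centre of its underside.
- dowel: Bystander: square stick of wood, 16 x 120 x 16 mm. Origin: centre of its underside.
- wedge: Bystander: wooden wedge, 36 x 90 x 18 mm. Origin: centre of its underside.

How it is judged:
On the way, in this order (a step that is already met when the one before it is completed fails the run):
1. the board's cleat is down in the notch while the turn-button is still clear of the board (x of cleat in the frame of notch between -0.006 and 0.006 m and z of cleat in the frame of notch below 0.003 m and value of joint turn_button below 0.5 rad), for 0.2 s.
2. the turn-button lies across the board (value of joint turn_button above 1.25 rad), for 0.2 s.
At the end, for the whole second after the job is handed in: The cleat is down in the notch (within 6 mm along and 3 mm in height of seated), the board lies flat within 2 degrees and at rest, and the turn-button stands at 1.25 rad or more, across the board (x of cleat in the frame of notch between -0.006 and 0.006 m and z of cleat in the frame of notch between -0.003 and 0.003 m and angle between board's own z axis and vertical below 0.035 rad and value of joint turn_button above 1.25 rad and linear speed of board below 0.01 m/s); the robot touches nothing.
It fails at once if the board is lifted off the rails (its middle more than 20 mm above its seated height, or tipped more than 0.3 rad) (z of board in the frame of jig above 0.06 m or angle between board's own z axis and vertical above 0.3 rad).
It fails at once if the board is shoved or the turn-button squeezed with more than 40 N (contact force between the fingers and board above 40 N or contact force between the fingers and turn_button above 40 N).
It fails at once if a thing lying round the jig is moved by more than 20 mm (distance of any of tape, sander, pencil, dowel, wedge from where it was at the start of the episode above 0.02 m).
It also fails if it takes over 48 s, if anything falls off the work surface, if the arm or the gripper's body presses on something with over 40 N, if the wrist force passes 120 N, or if a joint passes its speed limit or range.

ROBOT

A 6-joint arm with a two-finger parallel gripper is mounted at the origin on a cart in front of the work surface, level with it; the furniture and walls round the work are solid. World frame = base frame: x ahead of the robot, y to its left, z up, the work surface at z = 0. Lengths are in m, angles in rad, forces in N, time in s.
With the tool pointing down it reaches from about 0.3 to 0.875 m from the base axis. Payload 4.2 kg.
Tool frame: the origin (TCP) lies midway between the tips of the shut fingers; the grasp point (between the pads) lies 19 mm behind it (arm.pinch_z is the z of the grasp point in the tool frame, in m); z points along the fingers, y is the line along which they close (so a half turn about z gives the same grasp; the last joint's range is limited). The gripper opens to 85 mm and grips with 20 to 120 N. Pads are 22 mm wide; open, the fingers measure 114 mm over their backs; the gripper's body (76 mm by 85 mm) begins 54 mm behind the grasp point. The pads swing forward as they close: fully open they stand 13 mm farther back than shut.
Start: joints at [1.282, 0.32, 1.565, -0, 1.257, -0.02], TCP at [0.153, 0.554, 0.231] pointing down, gripper open.
Joint ranges: [-3.11, 3.11], [-0.84, 2.01], [0.21, 2.61], [-1.34, 4.49], [0.05, 2.63], [-2.56, 2.56]. Speed limits (rad/s): [2.57, 2.57, 3.14, 3.14, 3.14, 3.14].

INTERFACE

Orientations are given as a rotation vector (axis times angle).
In Python, from bench import arm gives the robot as it stands.
- The arm moves only by the shell command python3 drive.py 'ROWS' [FORCE]. ROWS is one flat JSON list of numbers that holds 1 to 8 rows one after another, with no inner brackets; each row has 5 numbers: the opening from 0.0 (shut) to 1.0 (fully open), then dx, dy, dz in m, then a turn about the tool's z in rad; each row shifts and turns the commanded pose from where the row before left it, along the tool's axes as they then stand; what a row does not reach is not made up. A row lasts 1/10 s, in which the tool goes at most 0.05 m and 0.15 rad, less where a joint would pass 70% of its speed; a pose out of reach is approached as far as the arm can. The fingers move at their own pace and stop on an object; FORCE is the grip in N (left out, the last holds). Time passes only in rows, so rows that do not move let the fingers close. It prints the time, the measured TCP pose, the force, the opening and the grip force at its end. Input that does not fit is refused with a message, and nothing moves.
- arm.state(): the state, without advancing time (a new reading comes with each control period).
- arm.read_camera(name): name is "scene" or "top" or "wrist"; returns a dict with "color" (384x512x3 uint8, red, green, blue), "camera_matrix" (3x3 intrinsics, pixels), "origin" and "rotation" of the camera in the world. Camera axes: x right, y down, z forward; pixel columns grow to the right and rows downward; lengths in m; the calibration is good to about 2 mm. The wrist camera is an equidistant fisheye: a pixel r from the principal point sees the ray r / f radians off the axis. A picture is of the moment at which its call begins. There is no depth.
- arm.close_job(): hands the job in; it is judged then, once.
The state is a dict: "time_s": time; "qpos": joint angles; "joint_velocities": joint speeds; "tau": joint torques, N m; "ee_pos": TCP position; "tool_rot": TCP orientation; "force": force on the tool from outside, world axes, zero at the start; "torque": the same for the moment, N m; "width": opening from 0.0 (shut) to 1.0 (fully open); "grip_force": force on a finger pad.
Only numpy, scipy, OpenCV 4.12 (cv2) and the standard library are available. Lean on these libraries where they do the work, as an engineer would, in place of code of your own. Each camera call takes 0.05 s, during which the arm holds its last target. There are 200 camera calls.

## Working session

There is one attempt and no reset: what is moved stays moved. The work goes in short steps, Python scripts to look and compute and a shell command to move; the robot and the scene stay as the last step left them, time stands still between calls to the robot, and variables do not carry over. Pictures are saved under pics/ and viewed, at most 13 in all, crops included, and the job is handed in when it is done.

```bash
ls; mkdir -p pics
python3 - <<'E'
from bench import arm
import cv2,numpy as np
for n in ("top","scene"):
    d=arm.read_camera(n); cv2.imwrite(f"pics/{n}0.png",cv2.resize(d["color"][:,:,::-1],(800,600)))
    cv2.imwrite(f"{n}_raw0.png",d["color"][:,:,::-1])
    print(n,d["camera_matrix"],d["origin"],d["rotation"])
s=arm.state();print(s)
E
```

```text
bench.py
drive.py
pics
top [[468.65594318   0.         256.56016074]
 [  0.         468.65594318 193.14203726]
 [  0.           0.           1.        ]] [ 4.47814220e-01 -1.20078804e-03  1.25260951e+00] [-2.15712241  2.161602   -0.13350379]
scene [[397.39207174   0.         256.1531633 ]
 [  0.         397.39207174 186.86378719]
 [  0.           0.           1.        ]] [0.22327234 0.72937196 0.46866665] [-0.56199265  2.40106246 -1.47278854]
{'time_s': 0.1, 'qpos': array([ 1.28198987e+00,  3.20221228e-01,  1.56556976e+00,  2.43474839e-05,
        1.25743994e+00, -2.00501007e-02]), 'joint_velocities': array([-0.00115243, -0.00176226, -0.00464342, -0.00143788, -0.00063003,
       -0.00113205]), 'tau': array([-1.06390504e-03, -4.16411948e+01, -2.34705359e+01, -1.12698992e-04,
        4.87909492e-03, -2.09523654e-05]), 'ee_pos': array([0.15257417, 0.55392555, 0.23056529]), 'tool_rot': array([-4.20866857e-01, -3.11299567e+00,  2.53695511e-03]), 'force': array([-0.44087309,  0.63361983,  0.26955618]), 'torque': array([ 0.02694964,  0.0214519 , -0.02617578]), 'grip_force': 0.0, 'width': 0.9971200549120581}
```

View pics/top0.png

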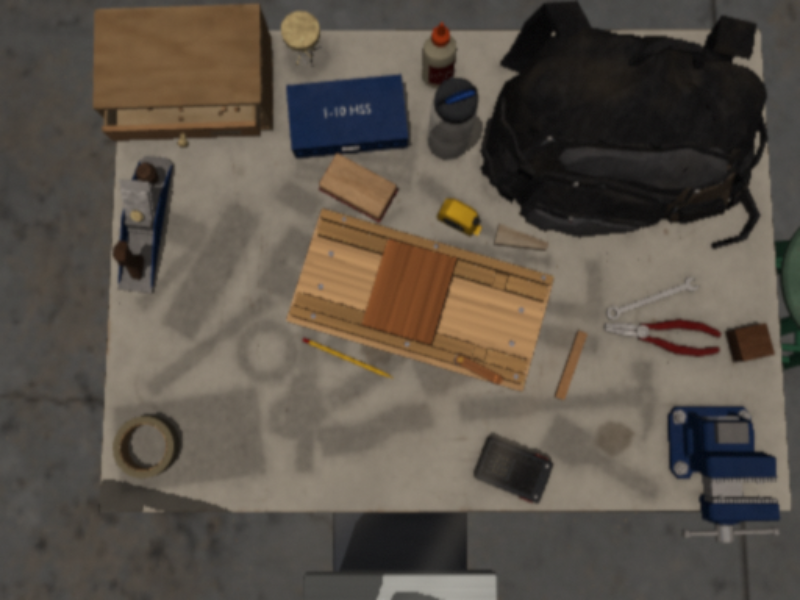

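View pics/scene0.png

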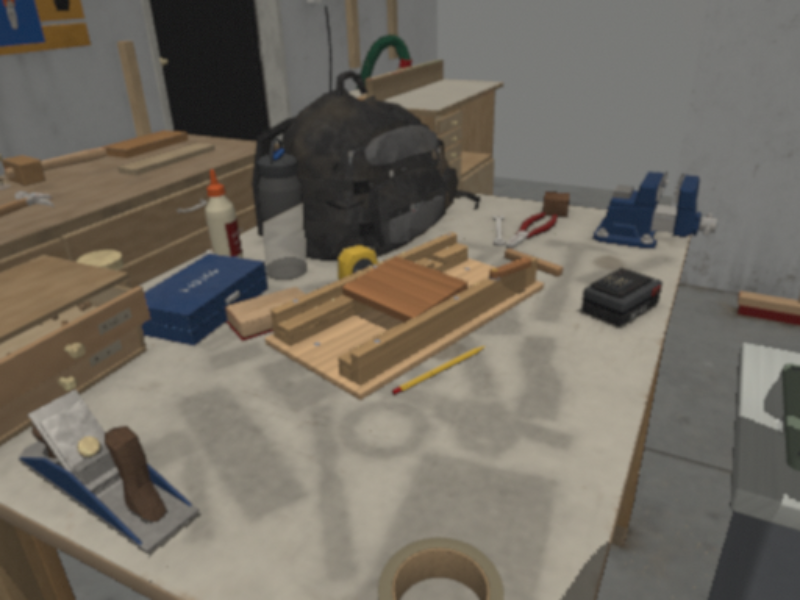

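The top view shows the jig with corners near (323,211), (552,275), (523,388) and (289,320). The board lies between (385,240) and (440,345), and the turn-button runs from about (460,360) to (500,380). The pencil is below the jig on its left, and the dowel is off its right end. I'll enlarge the jig and mask the board.

```bash
cat > h.py <<'E'
import numpy as np,cv2
from scipy.spatial.transform import Rotation as R
def ray(d,uv):
    K=d["camera_matrix"];v=np.linalg.inv(K)@[uv[0],uv[1],1]
    return np.array(d["origin"]),R.from_rotvec(d["rotation"]).as_matrix()@v
def cast(d,uv,z):
    o,v=ray(d,uv);return o+v*(z-o[2])/v[2]
E
python3 - <<'E'
import cv2,numpy as np
im=cv2.imread("top_raw0.png")
c=im[125:260,175:365]; c=cv2.resize(c,None,fx=4.2,fy=4.2,interpolation=cv2.INTER_CUBIC)
cv2.imwrite("pics/crop.png",c)
h=cv2.cvtColor(im,cv2.COLOR_BGR2HSV)
for p in [(262,190),(225,180),(320,200),(305,237),(240,215)]: print(p,h[p[1],p[0]])
E
```

```text
(262, 190) [ 12 177 117]
(225, 180) [ 15 124 173]
(320, 200) [ 16 124 168]
(305, 237) [ 12 165 119]
(240, 215) [ 16 142 133]
```

View pics/crop.png

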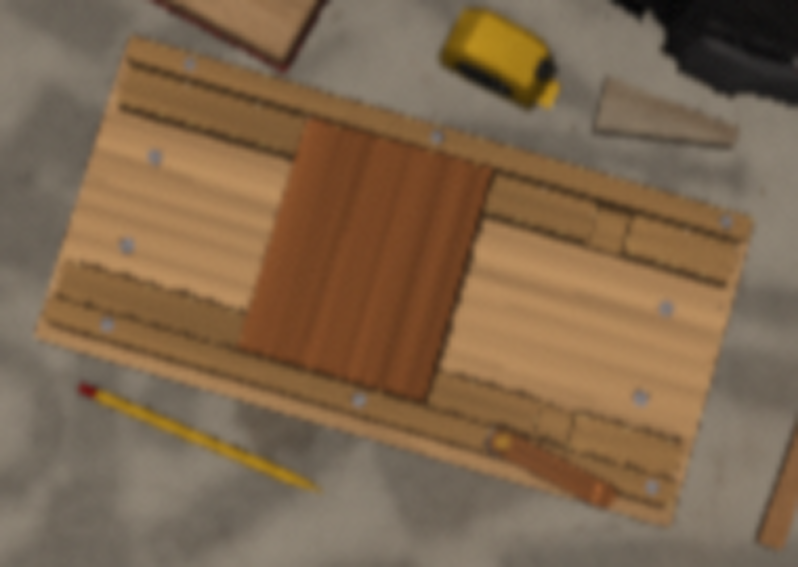

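```bash
cat >> h.py <<'E'
def fit(J,W):
    J=np.array(J);W=np.array(W);a=J.mean(0);b=W.mean(0)
    A=J-a;B=W-b;th=np.arctan2((A[:,0]*B[:,1]-A[:,1]*B[:,0]).sum(),(A*B).sum())
    c,s=np.cos(th),np.sin(th);M=np.array([[c,-s],[s,c]]);return th,b-M@a,M
E
python3 - <<'E'
from h import *
from bench import arm
d=arm.read_camera("top");im=d["color"]
P=[((38,335),12,(-210,-103)),((668,523),12,(210,-103)),((752,222),12,(210,103)),((130,38),12,(-210,103)),((500,440),71,(90,-85))]
f=lambda p:((p[0]+.5)/4.2-.5+175,(p[1]+.5)/4.2-.5+125)
W=[cast(d,f(p),z/1e3)[:2] for p,z,_ in P];J=[np.array(j)/1e3 for *_,j in P]
th,t,M=fit(J,W);print("th",th,"t",t)
for w,j in zip(W,J):print(np.round((M.T@(w-t)-j)*1e3,1))
np.save("jig.npy",[th,*t])
tj=lambda uv,z:np.round(M.T@(cast(d,uv,z)[:2]-t)*1e3,1)
print("tip",tj(f((608,497)),.065))
h=cv2.cvtColor(im,cv2.COLOR_RGB2HSV);m=cv2.inRange(h,(0,150,60),(14,255,160))
m[:,:225]=0;m[:150]=0;m[232:]=0;m[:,300:]=0
c=max(cv2.findContours(m,0,2)[0],key=cv2.contourArea);r=cv2.minAreaRect(c);print(r)
for b in cv2.boxPoints(r):print(b,"rear z48",tj(b,.048),"front z66",tj(b,.068))
# tool axes in jig
s=arm.state();print(R.from_rotvec(s["tool_rot"]).as_matrix().round(3))
for n,j in (("above start",(-140,0)),("button",(140,-115))):print(n,M@np.array(j)/1e3+t)
E
```

```text
th -1.8634453443925423 t [ 0.60643805 -0.0359839 ]
[3.8 2.7]
[-2.4  3.1]
[-2.  -3.8]
[ 2.1 -3. ]
[-1.4  0.9]
tip [160.6 -97.9]
((261.52801513671875, 186.21282958984375), (47.34060287475586, 59.30653381347656), 16.46001434326172)
[230.42563 207.94394] rear z48 [-81.5 -76.3] front z66 [-79.9 -77.7]
[247.2299  151.06793] rear z48 [-83.1  79.2] front z66 [-81.5  75.2]
[292.6304  164.48172] rear z48 [40.7 79.1] front z66 [40.2 75.1]
[275.8261  221.35773] rear z48 [ 40.4 -75.9] front z66 [ 40.  -77.4]
[[-0.964  0.266 -0.   ]
 [ 0.266  0.964 -0.001]
 [ 0.    -0.001 -1.   ]]
above start [0.6468266  0.09806372]
button [ 0.45593895 -0.13685522]
```

```bash
cat > to.py <<'E'
import sys
from h import *
from bench import arm
th,*t=np.load("jig.npy");c,s=np.cos(th),np.sin(th);M=np.array([[c,-s],[s,c]])
st=arm.state();Rt=R.from_rotvec(st["tool_rot"]).as_matrix();p=st["ee_pos"]
print("t",st["time_s"],"jig pos",np.round(M.T@(p[:2]-t)*1e3,1),"z",round(p[2]*1e3,1),"F jig",np.round(M.T@st["force"][:2],1),st["force"][2].round(1))
y=-Rt[:2,1];print("turn to align -y with jig x:",round(-(th-np.arctan2(y[1],y[0])),4))
if len(sys.argv)>1:
    j=np.array([float(a)/1e3 for a in sys.argv[1:4]]);g=np.append(M@j[:2]+t,j[2])
    print("tool delta",(Rt.T@(g-p)).round(4))
E
python3 drive.py '[0,0,0,0,0.023]' 20; python3 to.py -130 0 200
```

```text
time_s: 0.25
ee_pos: [0.1526, 0.5542, 0.2309]
tool_rot: [-0.459, -3.108, 0.001]
force: [0.1, -0.1, 0.4]
width: 0.854
grip_force: 0.0
t 0.25 jig pos [-434.2 -604.8] z 230.9 F jig [0.1 0.1] 0.4
turn to align -y with jig x: -0.0004
tool delta [-0.6049 -0.3039  0.0312]
```

```bash
python3 drive.py '[0,-0.04,-0.02,0,0,0,-0.04,-0.02,0,0,0,-0.04,-0.02,0,0,0,-0.04,-0.02,0,0,0,-0.04,-0.02,0,0,0,-0.04,-0.02,0,0,0,-0.04,-0.02,0,0,0,-0.04,-0.02,0,0]'; python3 drive.py '[0,-0.04,-0.02,0,0,0,-0.04,-0.02,0,0,0,-0.04,-0.02,0,0,0,-0.04,-0.02,0,0,0,-0.04,-0.02,0,0,0,-0.04,-0.02,0,0,0,-0.04,-0.02,0,0,0,0,0,0,0]';python3 to.py -130 0 60
```

```text
time_s: 1.05
ee_pos: [0.4142, 0.3076, 0.2314]
tool_rot: [0.458, 3.108, 0.001]
force: [0.2, 0.9, 0.5]
width: -0.001
grip_force: 0.0
time_s: 1.85
ee_pos: [0.6443, 0.0903, 0.2301]
tool_rot: [0.465, 3.105, -0.002]
force: [0.3, 1.1, -0.8]
width: 0.003
grip_force: 0.0
t 1.85 jig pos [-1.318e+02 -1.000e-01] z 230.1 F jig [-1.1 -0. ] -0.8
turn to align -y with jig x: -0.0049
tool delta [ 1.000e-04 -1.600e-03  1.701e-01]
```

```bash
python3 drive.py '[0,0,0,0.04,0,0,0,0,0.04,0,0,0,0,0.04,0,0,0,0,0.03,0,0,0,0,0.02,0,0,0,0,0.02,0,0,0,0,0.01,0,0,0,0,0,0]';python3 to.py -97 0 30
python3 - <<'E'
from h import *
from bench import arm
d=arm.read_camera("scene")["color"][:,:,::-1]
cv2.imwrite("pics/s1.png",cv2.resize(d[110:290,140:380],(800,600)))
E
```

```text
time_s: 2.65
ee_pos: [0.6397, 0.0947, 0.0299]
tool_rot: [-0.456, -3.105, 0.001]
force: [-0.0, 0.2, -0.3]
width: 0.003
grip_force: 0.0
t 2.65 jig pos [-134.7   -5.9] z 29.9 F jig [-0.2 -0.1] -0.3
turn to align -y with jig x: 0.0009
tool delta [-0.0058 -0.0378 -0.0001]
```

View pics/s1.png

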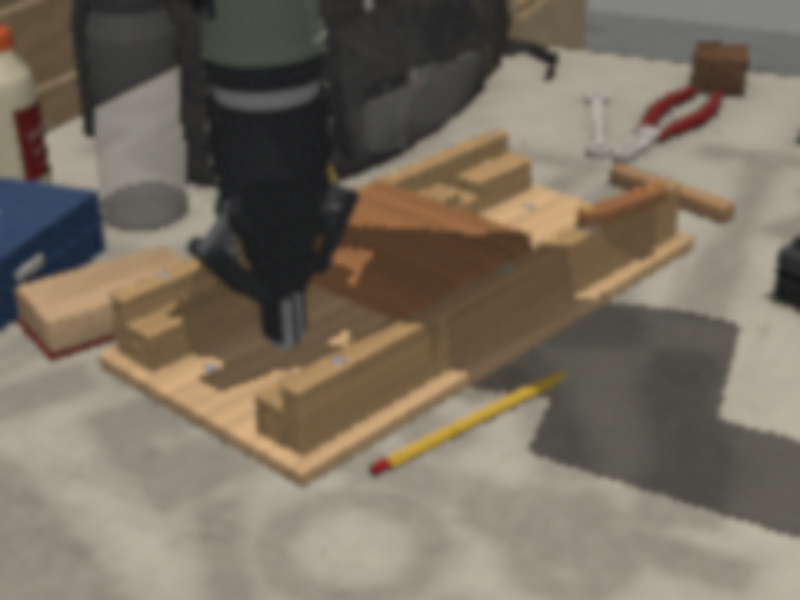

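The fingertips (285,340) are down between the rails behind the board's rear edge, with clear space around them. I'll push now.

```bash
python3 drive.py '[0,-0.006,-0.008,0,0,0,0,-0.01,0,0,0,0,-0.005,0,0,0,0,-0.005,0,0,0,0,-0.005,0,0,0,0,-0.005,0,0,0,0,-0.005,0,0,0,0,-0.005,0,0]';python3 to.py -97 0 30
```

```text
time_s: 3.5
ee_pos: [0.6332, 0.0469, 0.0314]
tool_rot: [0.457, 3.108, 0.002]
force: [0.3, 2.8, -0.2]
width: -0.001
grip_force: 1.2
t 3.5 jig pos [-87.1   1.7] z 31.4 F jig [-2.7 -0.5] -0.2
turn to align -y with jig x: 0.0007
tool delta [0.0017 0.0099 0.0014]
```

```bash
python3 drive.py '[0,0,-0.006,0,0,0,0,-0.006,0,0,0,0,-0.006,0,0,0,0,-0.006,0,0,0,0,-0.006,0,0,0,0,-0.006,0,0,0,0,-0.006,0,0,0,0,-0.006,0,0]'; python3 drive.py '[0,0,-0.004,0,0,0,0,-0.004,0,0,0,0,-0.004,0,0,0,0,-0.004,0,0,0,0,0,0,0]';python3 to.py -10 0 31;python3 - <<'E'
from h import *
from bench import arm
d=arm.read_camera("scene")["color"][:,:,::-1]
cv2.imwrite("pics/s2.png",cv2.resize(d[110:290,140:380],(800,600)))
E
```

```text
time_s: 4.3
ee_pos: [0.6191, 0.0003, 0.0314]
tool_rot: [0.457, 3.108, 0.0]
force: [0.8, 2.4, 1.5]
width: -0.0
grip_force: 1.4
time_s: 4.8
ee_pos: [0.6143, -0.0152, 0.0312]
tool_rot: [-0.457, -3.108, 0.001]
force: [1.4, 1.1, 0.6]
width: 0.003
grip_force: 0.2
t 4.8 jig pos [-22.1   1.5] z 31.2 F jig [-1.5  1. ] 0.6
turn to align -y with jig x: 0.0008
tool delta [ 0.0016 -0.0121  0.0002]
```

View pics/s2.png

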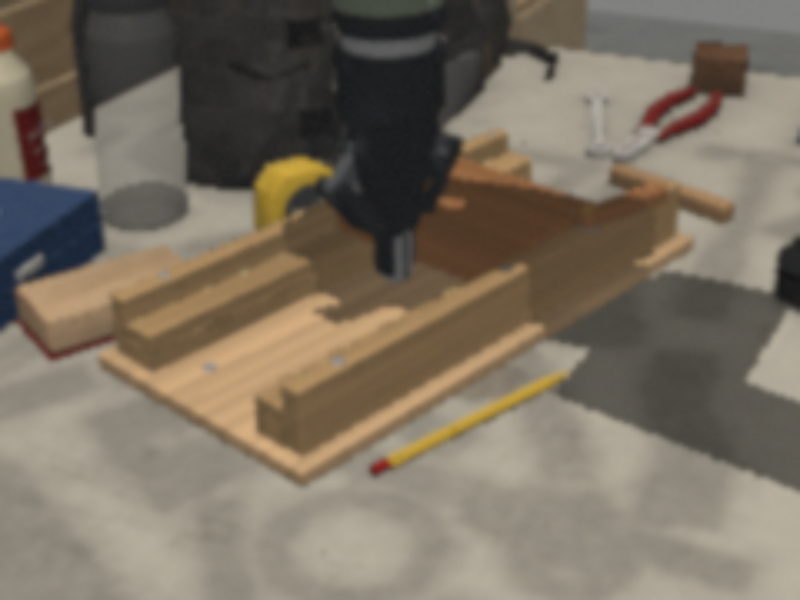

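The board has slid along and is still nose up, with its rear edge at the fingertip near (400,270). I'll go on slowly.

```bash
python3 drive.py '[0,0,-0.003,0,0,0,0,-0.003,0,0,0,0,-0.003,0,0,0,0,-0.003,0,0]'; python3 to.py; python3 drive.py '[0,0,-0.002,0,0,0,0,-0.002,0,0]';python3 to.py;python3 - <<'E'
from h import *
from bench import arm
d=arm.read_camera("scene")["color"][:,:,::-1]
cv2.imwrite("pics/s3.png",cv2.resize(d[110:290,140:380],(800,600)))
E
```

```text
time_s: 5.25
ee_pos: [0.611, -0.0262, 0.0312]
tool_rot: [-0.457, -3.108, -0.0]
force: [-0.2, 2.7, -0.5]
width: -0.0
grip_force: 1.1
t 5.25 jig pos [-10.7   1.5] z 31.2 F jig [-2.5 -0.9] -0.5
turn to align -y with jig x: 0.001
time_s: 5.45
ee_pos: [0.6098, -0.0301, 0.0312]
tool_rot: [-0.457, -3.108, -0.0]
force: [-0.8, 0.7, -0.2]
width: -0.001
grip_force: 0.0
t 5.45 jig pos [-6.6  1.6] z 31.2 F jig [-0.5 -1. ] -0.2
turn to align -y with jig x: 0.0008
```

View pics/s3.png

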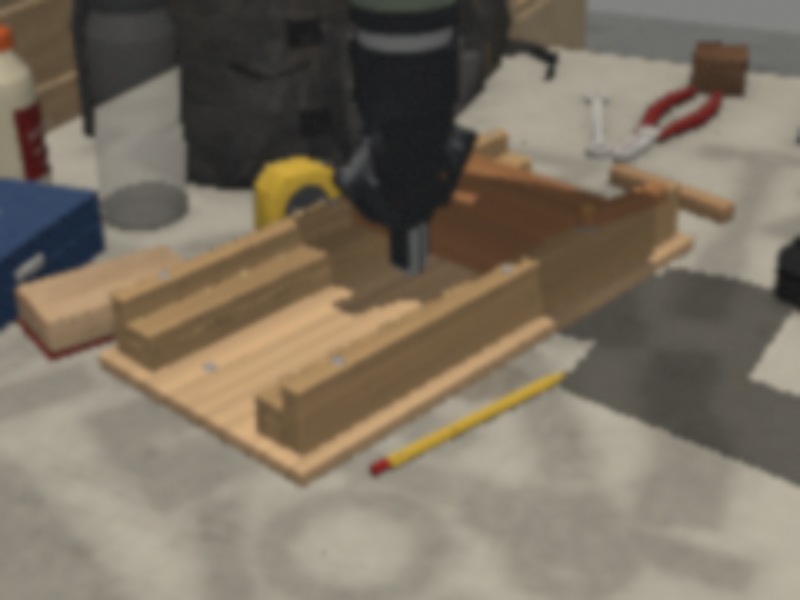

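Still nose up as far as I can tell, though the force has just dropped. I'll push on in 1 mm steps.

```bash
for i in 1; do python3 drive.py '[0,0,-0.001,0,0,0,0,-0.001,0,0]' |tail -3; done; python3 to.py; python3 drive.py '[0,0,-0.001,0,0,0,0,-0.001,0,0]'|tail -3;python3 to.py
```

```text
force: [0.2, 1.6, -0.9]
width: -0.006
grip_force: 1.0
t 5.7 jig pos [-4.8  1.5] z 31.2 F jig [-1.6 -0.3] -0.9
turn to align -y with jig x: 0.0006
force: [1.0, 1.6, -1.1]
width: 0.001
grip_force: 0.9
t 5.9 jig pos [-3.   1.6] z 31.2 F jig [-1.9  0.5] -1.1
turn to align -y with jig x: 0.0009
```

```bash
python3 drive.py '[0,0,-0.001,0,0,0,0,-0.001,0,0]'|tail -3;python3 to.py
python3 - <<'E'
from h import *
from bench import arm
a=cv2.resize(arm.read_camera("top")["color"][130:260,220:360,::-1],(646,600))
cv2.imwrite("pics/t4.png",a)
E
```

```text
force: [0.3, 2.1, -1.1]
width: 0.004
grip_force: 0.9
t 6.1 jig pos [-0.9  1.6] z 31.2 F jig [-2.1 -0.4] -1.1
turn to align -y with jig x: 0.0009
```

View pics/t4.png

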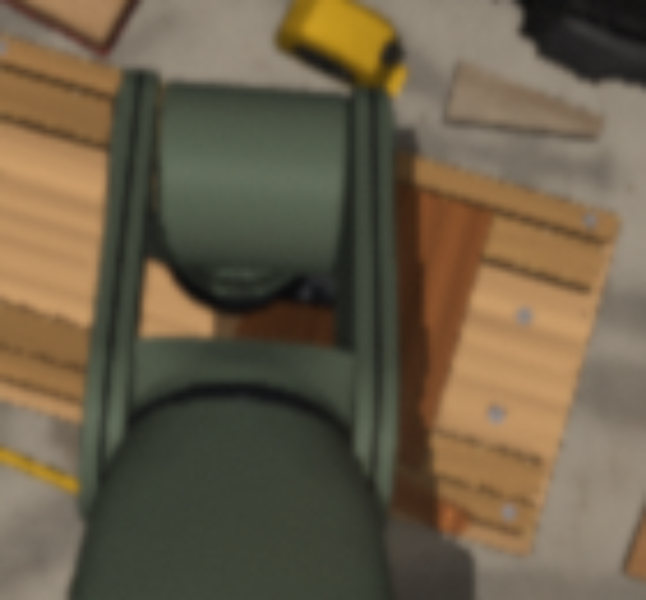

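The board's front edge runs from (495,210) to (438,430), and its rear edge is near (217,315). I'll convert these.

Run:
```python
from h import *
from bench import arm
d=arm.read_camera("top")
th,*t=np.load("jig.npy");c,s=np.cos(th),np.sin(th);M=np.array([[c,-s],[s,c]])
for p in [(495,210),(438,430),(217,315),(238,330)]:
    uv=(220+p[0]/4.615-.4,130+p[1]/4.615-.4)
    print(p,[np.round(M.T@(cast(d,uv,z)[:2]-t)*1e3,1) for z in (.056,.068)])
```

```text
(495, 210) [array([133.,  76.]), array([131.8,  73.7])]
(438, 430) [array([135.9, -51.7]), array([134.7, -52.8])]
(217, 315) [array([  0.6, -25.3]), array([  0.7, -26.7])]
(238, 330) [array([ 14.2, -30. ]), array([ 14.1, -31.4])]
```

```bash
for i in 1; do python3 drive.py '[0,0,-0.001,0,0,0,0,-0.001,0,0]'|tail -3;python3 to.py; done
```

```text
force: [0.9, 4.7, -1.2]
width: -0.001
grip_force: 2.8
t 6.4 jig pos [1.  1.6] z 31.3 F jig [-4.8 -0.5] -1.2
turn to align -y with jig x: 0.0008
```

```bash
python3 drive.py '[0,0,-0.001,0,0,0,0,-0.001,0,0]'|tail -3;python3 to.py
python3 - <<'E'
from h import *
from bench import arm
d=arm.read_camera("scene")["color"][:,:,::-1]
cv2.imwrite("pics/s5.png",cv2.resize(d[130:220,230:350],(800,600),interpolation=2))
E
```

```text
force: [2.6, 11.3, 1.0]
width: 0.0
grip_force: 5.8
t 6.6 jig pos [1.1 1.6] z 31.5 F jig [-11.5  -0.8] 1.0
turn to align -y with jig x: -0.0008
```

View pics/s5.png

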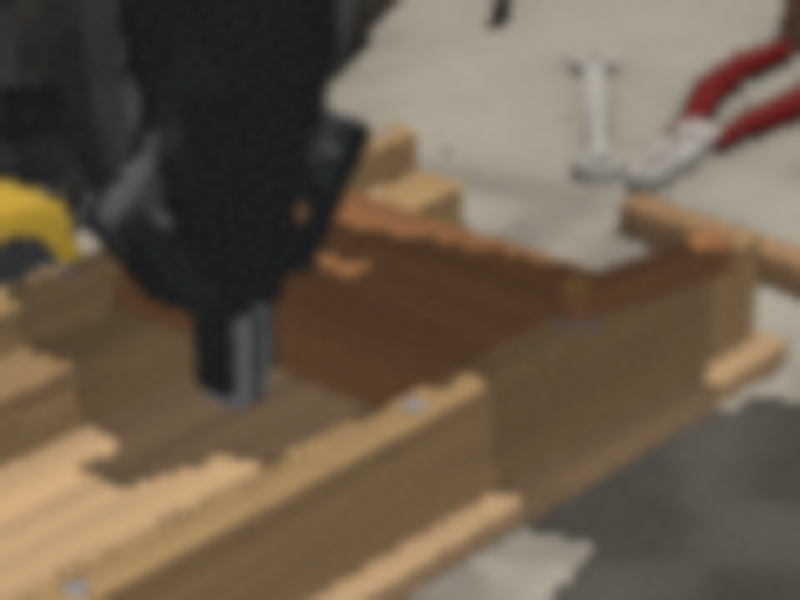

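The push force rose to 11.5 N with no further motion, and the board now lies flat below the fence tops. It looks seated, so I'll back off, lift, and move to the outer side of the button.

```bash
python3 drive.py '[0,0,0.004,0,0,0,0,0.006,0,0,0,0,0,-0.03,0,0,0,0,-0.04,0,0,0,0,-0.03,0,0,0.03,-0.03,0,0,0,0.03,-0.03,0,0,0,0.03,-0.03,0,0]'; python3 drive.py '[0,0.03,-0.03,0,0,0,0.03,-0.025,0,0,0,0,0,0,0]'; python3 to.py 135 -145 64
python3 - <<'E'
from h import *
from bench import arm
d=arm.read_camera("scene")["color"][:,:,::-1]
a=cv2.resize(d[130:220,230:350],(400,300),interpolation=2)
b=cv2.resize(arm.read_camera("top")["color"][140:260,220:360,::-1],(400,300))
cv2.imwrite("pics/s6.png",np.hstack([a,b]))
E
```

```text
time_s: 7.45
ee_pos: [0.4966, -0.0909, 0.1316]
tool_rot: [0.455, 3.108, -0.001]
force: [0.1, -0.9, 1.0]
width: 0.002
grip_force: 0.0
time_s: 7.75
ee_pos: [0.4197, -0.1263, 0.1311]
tool_rot: [-0.46, -3.103, 0.001]
force: [0.4, 0.0, -0.5]
width: -0.001
grip_force: 0.0
t 7.75 jig pos [ 140.4 -152.7] z 131.1 F jig [-0.1  0.3] -0.5
turn to align -y with jig x: -0.0019
tool delta [-0.008   0.0055  0.0671]
```

View pics/s6.png

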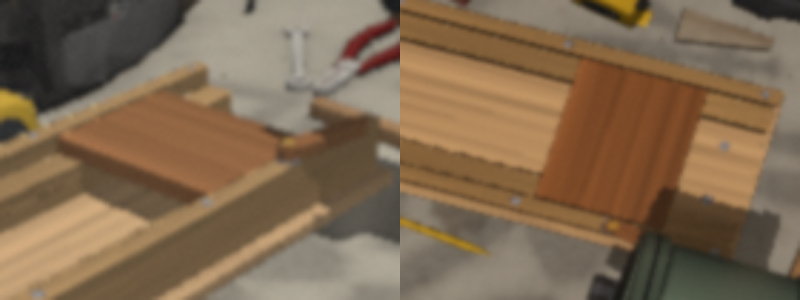

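The left crop shows the board flat and flush below the fence, with the notch covered. The right crop shows the arm beside the button. Next I'll go down outside the button and start to push.

```bash
python3 drive.py '[0,0,0.005,0.03,0,0,0,0,0.025,0,0,0,0,0.012,0,0,-0.01,0,0,0,0,-0.01,0,0,0,0,-0.005,0,0,0,0,-0.005,0,0,0,0,0,0,0,0]'; python3 to.py 138 -105 65
```

```text
time_s: 8.65
ee_pos: [0.4562, -0.1298, 0.0649]
tool_rot: [0.456, 3.106, -0.0]
force: [0.1, 0.3, -0.4]
width: -0.002
grip_force: 0.0
t 8.65 jig pos [ 133.2 -116.8] z 64.9 F jig [-0.3 -0. ] -0.4
turn to align -y with jig x: 0.0009
tool delta [-0.0118 -0.0048 -0.0001]
```

```bash
python3 drive.py '[0,-0.01,-0.005,0,0,0,-0.01,-0.005,0,0,0,-0.01,-0.001,0,0,0,-0.01,-0.001,0,0,0,-0.01,0.003,0,0,0,-0.01,0.003,0,0]'; python3 to.py 139 -57 65; python3 drive.py '[0,-0.007,0.006,0,0,0,-0.007,0.006,0,0,0,-0.003,0.006,0,0,0,-0.003,0.005,0,0,0,0,0,0,0]'; python3 to.py 117 -37 65
```

```text
time_s: 9.25
ee_pos: [0.5113, -0.1525, 0.0642]
tool_rot: [-0.457, -3.108, -0.0]
force: [-1.6, -0.9, 1.7]
width: 0.003
grip_force: 1.1
t 9.25 jig pos [139.1 -57.5] z 64.2 F jig [ 1.3 -1.3] 1.7
turn to align -y with jig x: 0.0006
tool delta [-0.0005  0.0001 -0.0008]
time_s: 9.75
ee_pos: [0.5373, -0.1354, 0.0645]
tool_rot: [0.455, 3.107, 0.001]
force: [0.9, 0.8, 1.3]
width: 0.006
grip_force: 0.7
t 9.75 jig pos [115.1 -37.5] z 64.5 F jig [-1.   0.7] 1.3
turn to align -y with jig x: 0.0015
tool delta [-0.0005 -0.0019 -0.0005]
```

```bash
python3 drive.py '[0,0,-0.012,0,0,0,0,-0.008,0,0,0,0,0,-0.04,0,0,0,0,-0.045,0,0,0,0,-0.045,0,0,0.03,-0.04,0,0,0,0.03,-0.04,0,0,0,0.03,-0.04,0,0]'|head -2; python3 drive.py '[0,0.03,-0.04,0,0,0,0.03,-0.04,0,0,0,0.03,-0.04,0,0,0,0,0,0,0,0,0,0,0,0]'
python3 - <<'E'
from h import *
from bench import arm
d=arm.read_camera("scene")["color"][:,:,::-1]
a=cv2.resize(d[120:240,200:360],(400,300),interpolation=2)
d=arm.read_camera("top")
b=cv2.resize(d["color"][130:260,190:363,::-1],(400,300),interpolation=2)
cv2.imwrite("pics/s7.png",np.hstack([a,b]))
E
```

```text
time_s: 10.55
ee_pos: [0.4079, -0.2457, 0.1945]
time_s: 11.05
ee_pos: [0.2877, -0.3342, 0.1943]
tool_rot: [0.464, 3.107, 0.0]
force: [-0.3, 0.2, 0.1]
width: -0.003
grip_force: 0.0
```

View pics/s7.png

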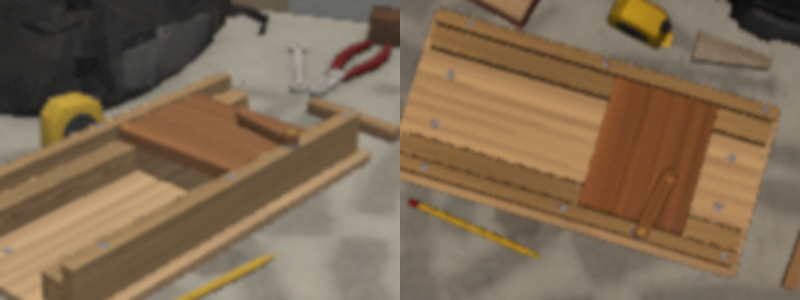

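The board is flat and seated. The bar runs from (643,232) to (670,178), which is about 1.38 rad, so I'll nudge it closer to square.

```bash
python3 drive.py '[0,-0.03,0.04,0,0,0,-0.03,0.04,0,0,0,-0.03,0.04,0,0,0,-0.03,0.04,0,0,0,-0.03,0.04,0,0,0,-0.03,0.04,0,0,0,0,0,0,0]'|head -2; python3 to.py 135 -37 65
```

```text
time_s: 11.85
ee_pos: [0.5356, -0.15, 0.1937]
t 11.85 jig pos [129.6 -34.9] z 193.7 F jig [0.2 0.4] 0.2
turn to align -y with jig x: 0.0096
tool delta [ 0.0024 -0.0057  0.1287]
```

```bash
python3 drive.py '[0,0,-0.006,0.04,0,0,0,0,0.04,0,0,0,0,0.03,0,0,0,0,0.019,0,0,0,0,0,0]'|head -2; python3 to.py 108 -37 65
```

```text
time_s: 12.35
ee_pos: [0.5266, -0.1593, 0.0624]
t 12.35 jig pos [141.1 -40.8] z 62.4 F jig [0.1 0.1] -0.8
turn to align -y with jig x: 0.003
tool delta [-0.0039  0.0331 -0.0026]
```

```bash
python3 drive.py '[0,-0.003,0.012,-0.002,0,0,0,0.008,0,0,0,0,0.005,0,0,0,0,0.004,0,0,0,0,0.004,0,0,0,0,0,0,0]'|head -2; python3 to.py 106 -37 65; python3 drive.py '[0,0,-0.012,0,0,0,0,-0.008,0,0,0,0,0,-0.04,0,0,0,0,-0.045,0,0,0,0,-0.045,0,0,0.03,-0.04,0,0,0,0.03,-0.04,0,0,0,0.03,-0.04,0,0]'|head -2; python3 drive.py '[0,0.03,-0.04,0,0,0,0.03,-0.04,0,0,0,0.03,-0.04,0,0,0,0,0,0,0,0,0,0,0,0]'
python3 - <<'E'
from h import *
from bench import arm
d=arm.read_camera("scene")["color"][:,:,::-1]
a=cv2.resize(d[120:240,200:360],(400,300),interpolation=2)
d=arm.read_camera("top")
b=cv2.resize(d["color"][130:260,190:363,::-1],(400,300),interpolation=2)
cv2.imwrite("pics/s8.png",np.hstack([a,b]))
E
```

```text
time_s: 12.95
ee_pos: [0.5414, -0.1299, 0.0677]
t 12.95 jig pos [108.7 -35.2] z 67.7 F jig [ 0.5 -0.5] -0.6
turn to align -y with jig x: 0.0012
tool delta [0.0018 0.0027 0.0027]
time_s: 13.75
ee_pos: [0.4128, -0.2398, 0.1975]
time_s: 14.25
ee_pos: [0.2927, -0.3284, 0.1973]
tool_rot: [0.463, 3.107, 0.001]
force: [-0.3, -0.6, -0.1]
width: -0.001
grip_force: 0.0
```

View pics/s8.png

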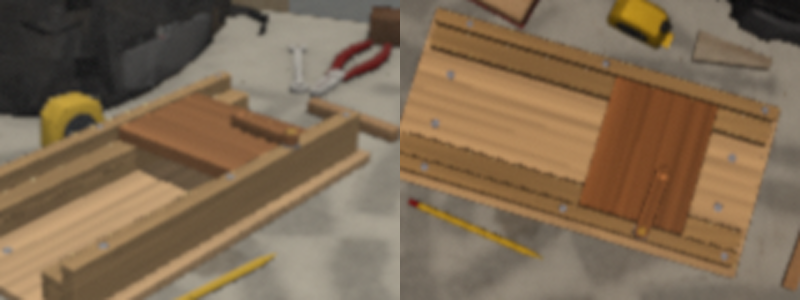

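The bar now runs from (643,232) to (662,176), parallel to the board's edges to within a few degrees. The board is flat, and the tape, pencil, wedge and dowel haven't moved (the sander is almost out of this crop). I'll hand it in.

```bash
python3 -c "
from bench import arm
print(arm.close_job())"
```

```text
the job is handed in; nothing more can be done
None
```

The board is seated flat with its cleat in the notch, the turn-button lies across it to within a few degrees of square, and the job was handed in at about 14 s; hand-in returned no verdict.

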